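# Right the fallen headset stand and hang the headset on it

## Task

The headset stand on the consulting-room desk has been knocked over. Stand it upright again in the middle of the round blue mat, setting it down gently, not dropping it, and let go of it; then hang the headset by its headband over the stand's arm, without dropping it, with one ear cup on either side. Do not knock the headset over, and leave the mouse, glue bottle, pill jar, pen cup and stapler where they are.

Things in the scene. Friction and masses are not known exactly. Their poses are not given: they have to be found in the camera images.
- stand: Headset stand, C-shaped, 0.34 to 0.53 kg. Origin at the centre of the base's underside, z up, x the way the arm points. Dark steel base 120 (x) x 100 (y) x 16 mm, aluminium post at its rear, arm on top to x = 60 mm. Starts toppled: lying on the base's front edge and the arm's end, arm (own x) pointing straight down, own z level, within 0.3 rad of world +x.
- post_grip (a point): Point on the post's centreline: x = -45, y = 0, z = 110 mm in the stand's frame, axes as the stand's. The post is an aluminium bar 16 (x) x 24 mm (y), from the base to z = 180; while the stand lies it is level, its centreline 105 mm above the desk. Flat faces to +-y. The stand's centre of mass lies about 25 mm above the base's underside, near the base's middle.
- headset: Headset, rigid, 0.14 to 0.24 kg: black headband with grey crown, white ear cups. Origin on the underside midway between the cups, z up through the crown, y ear to ear, x along the band's width (within 0.4 rad of world x). Stands on its cups' flat bottoms. 141 mm high, 166 mm wide (y). Band: half-circle arch, inner radius 65, 9 thick, 24 wide (x). Cups 54 (x) x 58 high, from |y| = 52 to 83 mm.
- band_crown (a point): Middle of the underside of the headband at its crown: 132 mm above the headset's underside, 9 mm below the top of the band. It rests on the stand's arm when hung. Axes as the headset's.
- hanger_top (a point): Middle of the top side of the stand's arm: x = 5, y = 0, z = 180 mm in the stand's frame, axes as the stand's. The arm is a round bar of 18 mm diameter running along x at z = 171 (centreline), free from the post (x = -37) to an orange end disc of 28 mm diameter (x = 54 to 60), which stands 5 mm above the arm.
- mat: Round blue mat fixed to the desk, 220 mm in diameter, 3 mm thick; origin at the centre of its underside (its top is 3 mm above the desk).
- mouse: Black computer mouse, loose, 100 x 60 x 34 mm high; origin at the centre of its underside. Bystander between robot and mat.
- glue: Yellow glue bottle with orange cap, loose, standing, 40 mm diameter, 110 mm high; origin at the centre of its underside. Bystander beyond the mat.
- pills: Amber pill jar with white cap, loose, standing, 56 mm diameter, 85 mm high; origin at the centre of its underside. Bystander beyond the mat.
- pencup: Grey pen cup with pens, loose, standing, 72 mm diameter, pens to 145 mm; origin at the centre of its underside. Bystander beyond the mat.
- stapler: Red and black stapler, loose, 130 x 34 x 50 mm high; origin at the centre of its underside. Bystander at the far left of the desk.
Not all that is in view belongs to the job. Leave any green look-alike of the stand alone. There is more than one size of the headset; the one meant has the size given above.

How it is judged (in metres and radians):
On the way:
1. the stand stands upright by itself on the middle of the mat, let go (angle between stand's own z axis and vertical below 0.07 rad and horizontal distance between stand and mat below 0.04 m and height (world z) of stand below 0.01 m and linear speed of stand below 0.03 m/s and contact force between the fingers and stand below 0.1 N), for 0.2 s.
At the end, for the whole second after the job is handed in: Stand upright (within 4 deg) on the mat, base centre within 40 mm of the mat's centre; headset hanging at rest, crown of its band on top of the stand's arm between post and end disc (within 30 mm sideways), upright within 17 deg, ear-to-ear line within 34 deg of square to the arm (angle between stand's own z axis and vertical below 0.07 rad and horizontal distance between stand and mat below 0.04 m and height (world z) of stand below 0.01 m and x of band_crown in the frame of stand between -0.04 and 0.055 m and y of band_crown in the frame of stand between -0.03 and 0.03 m and z of band_crown in the frame of stand between 0.174 and 0.191 m and angle between headset's own z axis and vertical below 0.3 rad and angle between the y axis of headset and the y axis of stand, either way round below 0.6 rad and contact force between headset and stand above 0.5 N and linear speed of headset below 0.05 m/s and linear speed of stand below 0.03 m/s); the robot touches nothing.
It fails at once if the mouse, glue bottle, pill jar, pen cup or stapler is moved more than 30 mm or tipped over (distance of any of mouse, glue, pills, pencup, stapler from where it was at the start of the episode above 0.03 m or angle between any of mouse, glue, pills, pencup, stapler's own z axis and vertical above 0.5 rad).
It fails at once if the headset is knocked over (tipped more than 60 degrees) (angle between headset's own z axis and vertical above 1.05 rad).
It fails at once if the stand is dropped (moves faster than 0.5 m/s while not held: a fall of over about 13 mm) (contact force between the fingers and stand below 0.1 N and linear speed of stand above 0.5 m/s).
It fails at once if the headset is dropped (moves faster than 0.5 m/s while not held: a fall of over about 13 mm) (contact force between the fingers and headset below 0.1 N and linear speed of headset above 0.5 m/s).
It also fails if it takes over 72 s, if anything falls off the work surface, if the arm or the gripper's body presses on something with over 40 N, if the wrist force passes 120 N, or if a joint passes its speed limit or range.

## Robot

A 6-joint arm with a two-finger parallel gripper is mounted at the origin on the work surface. World frame = base frame: x ahead of the robot, y to its left, z up, the work surface at z = 0. Lengths are in m, angles in degrees, forces in N, time in s.
With the tool pointing down it reaches from about 0.3 to 0.75 m from the base axis. Payload 8.5 kg.
Tool frame: the origin (TCP) lies midway between the tips of the shut fingers; the grasp point (between the pads) lies 19 mm behind it (env.grasp_offset is the distance from the TCP to the grasp point, in m); z points along the fingers, y is the line along which they close (so a half turn about z gives the same grasp; the last joint's range is limited). The gripper opens to 85 mm and grips with 20 to 120 N. Pads are 22 mm wide; open, the fingers measure 114 mm over their backs; the gripper's body (76 mm by 85 mm) begins 54 mm behind the grasp point. The pads swing forward as they close: fully open they stand 13 mm farther back than shut.
Start: joints at [61.003, 21.807, 74.336, -0, 83.858, -12.336], TCP at [0.158, 0.527, 0.231] pointing down, gripper open.
Joint ranges: [-178.18, 178.18], [-50.72, 133.34], [12.68, 142.11], [-81.47, 261.47], [9.98, 163.14], [-165.26, 165.26]. Speed limits (degrees/s): [136.94, 136.94, 180, 180, 180, 180].

## Interface

Orientations are given as a 3x3 rotation matrix whose columns are the frame's x, y, z axes.
In Python, from rig import env gives the robot as it stands.
- The arm moves only by the tool servo_tool, never from a script. Its argument "deltas" is text: rows parted by semicolons, each of 7 numbers parted by spaces: the opening, from 0 (shut) to 1 (fully open), then the shift along the tool's x, y, z in mm, then the turn, a rotation vector about the tool's x, y, z in rad. A call has 1 to 8 rows; each row shifts and turns the commanded pose from where the row before left it, along the tool's axes as they then stand; what a row does not reach is not made up. A row lasts 1/12 s, in which the tool goes at most 41.7 mm and 7.16 degrees, less where a joint would pass 70% of its speed; a pose out of reach is approached as far as the arm can. A call is refused whole if a number of a shift passes 41.7 or a number of a turn 0.125, either way. A call with a gripper value outside its range is refused whole. The fingers move at their own pace and stop on an object; "newtons" is the grip in N (left out, the last holds). Time passes only in rows, so rows that do not move let the fingers close. It gives the time, the measured TCP pose, the force, the opening and the grip force at its end, in the units of the state.
- env.observe(): the state, without advancing time (a new reading comes with each control period).
- env.get_image(name): name is "scene" or "side" or "wrist"; returns a dict with "img" (400x640x3 uint8, red, green, blue), "depth" (400x640 float32, m along the optical axis (not along the pixel's ray), 0 where there is no reading), "camera_matrix" (3x3 intrinsics, pixels), "world_to_cam" (4x4, takes a point from world to camera coordinates). Camera axes: x right, y down, z forward; pixel columns grow to the right and rows downward; lengths in m; the calibration is good to about 2 mm. The wrist camera is an equidistant fisheye: a pixel r from the principal point sees the ray r / f radians off the axis. A picture is of the moment at which its call begins.
- env.close_job(): hands the job in; it is judged then, once.
Trained networks look in a picture, given as the dict that the camera call returned (one of the last four; its "shot" number tells which), for a name from the list of things; names that differ only in an ending like _2 or _b are one class to them, and where a whole thing is asked for, a point or a joint stands for the part that bears it (a point fixed in the world has none). Each returns a list of dicts, best first, with "conf" (0 to 1); they miss things now and then, are a little off and sometimes report something else, mostly with a low value. They report only what shows in the picture. A call takes as long as a camera call. They do not tell look-alikes from the thing itself.
- env.spot_in(name, picture): "bbox" ([centre column, centre row, width, height] in pixels, round what is visible of it).
- env.spot_point(name, picture): "uv" ([column, row] in pixels: a listed point, or the origin of a listed thing).
The state is a dict: "time_s": time; "q": joint angles; "qvel": joint speeds; "joint_efforts": joint torques, N m; "position": TCP position; "tool_rot": TCP orientation; "ft_force": force on the tool from outside, world axes, zero at the start; "wrist_torque": the same for the moment, N m; "grip_width": finger opening in m; "gripper_force": force on a finger pad.
Only numpy, scipy, OpenCV 4.12 (cv2) and the standard library are available. Lean on these libraries where they do the work, as an engineer would, in place of code of your own. Each camera call takes 0.05 s, during which the arm holds its last target. There are 200 camera calls.

## Working session

There is one attempt and no reset: what is moved stays moved. The work goes in short steps, Python scripts to look and compute and a tool call to move; the robot and the scene stay as the last step left them, time stands still between calls to the robot, and variables do not carry over. Pictures are saved under pics/ and viewed, at most 10 in all, crops included, and the job is handed in when it is done.

Besides the shell and the picture viewer there is one more tool, called after ">>>" by a JSON object that holds its "fn" and its "kwargs". servo_tool: Moves the arm, as the interface text tells. Its arguments: {"type":"object","properties":{"deltas":{"type":"string"},"newtons":{"type":"number"}},"required":["deltas"]}

```bash
ls; mkdir -p pics
cat > h.py <<'E'
import numpy as np, cv2
from rig import env
def save(p,n,crop=None,s=1):
    im=p["img"][:,:,::-1]
    if crop: im=im[crop[1]:crop[3],crop[0]:crop[2]]
    cv2.imwrite("pics/"+n,cv2.resize(im,None,fx=s,fy=s,interpolation=cv2.INTER_CUBIC))
def cloud(p):
    K=p["camera_matrix"];d=p["depth"];v,u=np.mgrid[:400,:640]
    c=np.stack([(u-K[0,2])/K[0,0]*d,(v-K[1,2])/K[1,1]*d,d],-1)
    T=np.linalg.inv(p["world_to_cam"]);w=c@T[:3,:3].T+T[:3,3]; w[d==0]=np.nan
    return w
def ray(p,uv,z):
    K=p["camera_matrix"];T=np.linalg.inv(p["world_to_cam"])
    r=T[:3,:3]@np.array([(uv[0]-K[0,2])/K[0,0],(uv[1]-K[1,2])/K[1,1],1]);o=T[:3,3]
    return o+r*(z-o[2])/r[2]
E
python3 - <<'E'
from h import *
ims=[]
for c in ("scene","side"):
    p=env.get_image(c);ims.append(p["img"][:,:,::-1]);w=cloud(p)
    print(c)
    for n in ["stand","post_grip","headset","band_crown","mat","mouse","glue","pills","pencup","stapler"]:
        for d in env.spot_point(n,p)[:3]:
            u=np.array(d["uv"]);i=np.clip(u.round().astype(int),0,[639,399])
            print(n,u.round(),round(d["conf"],2),w[i[1],i[0]].round(3))
cv2.imwrite("pics/a.png",ims[0]);cv2.imwrite("pics/b.png",ims[1])
s=env.observe();print(s["position"],s["tool_rot"],s["time_s"])
E
```

```text
pics
scene
stand [432. 212.] 0.95 [0.446 0.337 0.117]
stand [420. 221.] 0.73 [0.483 0.308 0.103]
post_grip [435. 181.] 0.75 [0.272 0.324 0.115]
post_grip [409. 229.] 0.7 [0.544 0.285 0.113]
headset [247. 192.] 0.7 [ 0.394 -0.311  0.004]
headset [275. 162.] 0.58 [ 0.285 -0.244  0.08 ]
band_crown [244. 164.] 0.96 [ 0.413 -0.301  0.136]
band_crown [274. 121.] 0.58 [ 0.18  -0.287  0.189]
band_crown [324. 212.] 0.26 [ 0.432 -0.008  0.018]
mat [326. 243.] 0.77 [0.56  0.041 0.002]
mouse [325. 211.] 0.59 [ 0.43  -0.005  0.022]
mouse [416. 308.] 0.51 [0.739 0.349 0.013]
pills [244. 165.] 0.64 [ 0.412 -0.302  0.131]
pills [360. 305.] 0.61 [0.836 0.217 0.08 ]
pencup [296. 294.] 0.63 [0.843 0.049 0.068]
stapler [413. 309.] 0.72 [0.743 0.342 0.01 ]
stapler [324. 210.] 0.65 [ 0.43  -0.009  0.026]
side
stand [244. 178.] 0.68 [0.42  0.294 0.069]
stand [220. 181.] 0.56 [0.349 0.313 0.078]
post_grip [186. 182.] 0.74 [0.249 0.318 0.109]
post_grip [271. 161.] 0.72 [0.515 0.277 0.103]
post_grip [386. 188.] 0.66 [0.762 0.003 0.021]
headset [313. 363.] 0.6 [ 0.187 -0.292 -0.001]
headset [344. 171.] 0.26 [0.756 0.185 0.019]
band_crown [399. 258.] 0.95 [ 0.39  -0.312  0.137]
band_crown [310. 291.] 0.68 [ 0.176 -0.302  0.19 ]
band_crown [340. 169.] 0.61 [0.747 0.196 0.026]
mat [339. 212.] 0.65 [0.569 0.023 0.005]
glue [438. 218.] 0.96 [ 0.749 -0.195  0.008]
pills [341. 173.] 0.86 [0.747 0.191 0.012]
pencup [388. 186.] 0.87 [ 0.766 -0.001  0.029]
stapler [308. 161.] 0.93 [0.727 0.345 0.013]
[0.15768821 0.52688438 0.23133106] [[-9.58017461e-01  2.86709859e-01  2.56258821e-06]
 [ 2.86709859e-01  9.58017461e-01 -2.83038434e-05]
 [-1.05699952e-05 -2.63808569e-05 -1.00000000e+00]] 1.1
```

View pics/a.png

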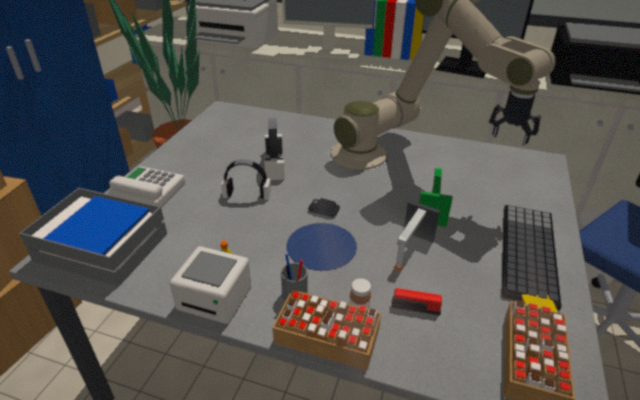

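View pics/b.png

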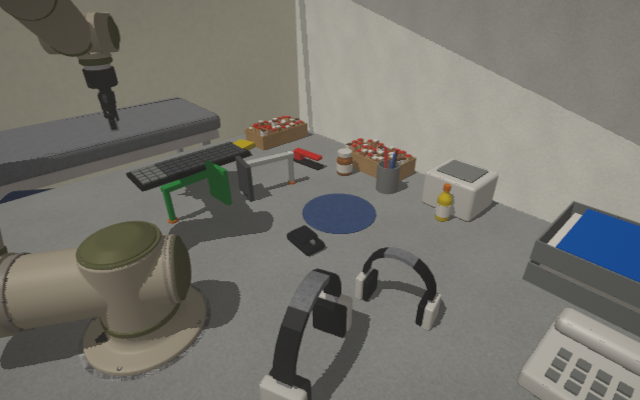

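```bash
cat > m.py <<'E'
from h import *
for c in ("scene","side"):
    p=env.get_image(c);w=cloud(p);im=p["img"].astype(int);f=w.reshape(-1,3);col=im.reshape(-1,3)
    x,y,z=f.T; R,G,B=col.T
    print(c)
    b=(B>R+40)&(B>G+15)&(x>.4)&(x<.75)&(abs(y)<.2)&(z<.02)
    q=f[b];print("mat",b.sum(),((q.max(0)+q.min(0))/2).round(4),(q.max(0)-q.min(0)).round(3))
    g=(abs(G-R)<18)&(x>.4)&(x<.75)&(y>.18)&(y<.42)&(z>.106)&(z<.125)
    q=f[g];print("post",g.sum(),q.min(0).round(3),q.max(0).round(3))
    (vx,vy,x0,y0)=cv2.fitLine(q[:,:2].astype(np.float32),cv2.DIST_HUBER,0,.01,.01).ravel();print("line",vx,vy,x0,y0,"yaw",np.arctan(vy/vx))
    h=(abs(G-R)<15)&(x>.4)&(x<.75)&(y>.18)&(y<.42)&(z>.02)&(z<.16); q=f[h&(x<.52)];print("base",len(q),q.min(0).round(3),q.max(0).round(3))
    for lo,hi in((.05,.3),):
        m=(x>.33)&(x<.5)&(y>-.42)&(y<-.2)&(z>.02);q=f[m];print("hs",len(q),q.min(0).round(3),q.max(0).round(3))
        t=q[q[:,2]>.115];print("top",t.mean(0).round(4))
        (vx,vy,x0,y0)=cv2.fitLine(q[q[:,2]>.075][:,:2].astype(np.float32),cv2.DIST_HUBER,0,.01,.01).ravel();print("line",vx,vy,x0,y0,"yaw",np.arctan2(-vx*np.sign(vy),abs(vy)))
    if c=="scene": save(p,"c.png",(370,150,470,290),4)
    else: save(p,"d.png",(150,130,450,340),2.6)
E
python3 m.py
```

```text
scene
mat 1798 [0.575  0.0292 0.0019] [0.211 0.209 0.017]
post 533 [0.412 0.258 0.106] [0.603 0.356 0.124]
line 0.97603893 -0.2175959 0.5080557 0.2924575 yaw -0.21935068
base 870 [0.412 0.257 0.02 ] [0.52  0.357 0.124]
hs 617 [ 0.365 -0.387  0.02 ] [ 0.455 -0.221  0.145]
top [ 0.4068 -0.3035  0.1323]
line 0.2805922 -0.95982707 0.4042616 -0.27752477 yaw 0.28441104
side
mat 101 [0.5531 0.0143 0.0039] [0.178 0.185 0.005]
post 362 [0.411 0.256 0.106] [0.599 0.352 0.123]
line 0.9821451 -0.18812518 0.48793888 0.2848243 yaw -0.18925288
base 632 [0.411 0.255 0.02 ] [0.52  0.355 0.123]
hs 2009 [ 0.355 -0.395  0.02 ] [ 0.446 -0.23   0.144]
top [ 0.3998 -0.3163  0.1325]
line 0.30295518 -0.95300484 0.39784852 -0.3212957 yaw 0.30779204
```

View pics/d.png

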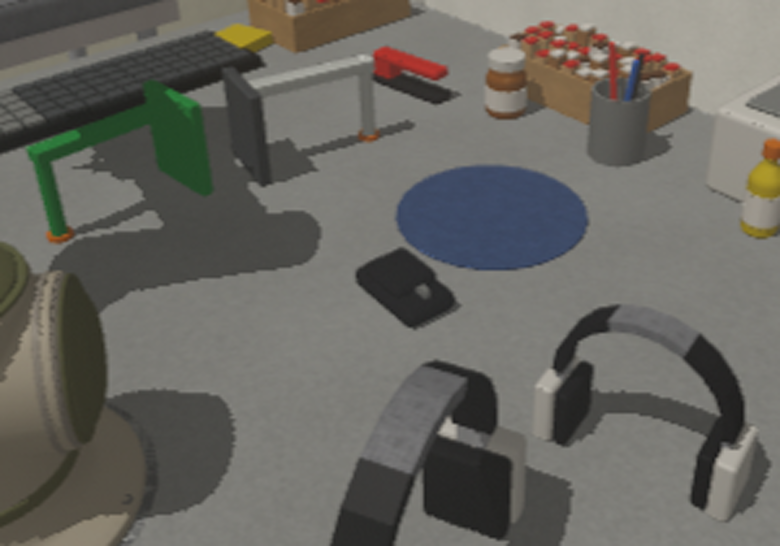

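```bash
cat > m2.py <<'E'
from h import *
for c in ("scene","side"):
    p=env.get_image(c);w=cloud(p);im=p["img"].astype(int);f=w.reshape(-1,3);x,y,z=f.T;R,G,B=im.reshape(-1,3).T
    g=(abs(G-R)<18)&(x>.47)&(x<.61)&(y>.18)&(y<.42)&(z>.109)&(z<.12);q=f[g]
    A=np.c_[q[:,0]-.53,np.ones(len(q))];k=np.linalg.lstsq(A,q[:,1],rcond=None)[0];print(c,"post yaw",np.arctan(k[0]),"y at .53",k[1],"z",np.median(q[:,2]),len(q),q[:,0].max())
    b=(B>R+20)&(B>G+8)&(x>.4)&(x<.75)&(abs(y)<.2)&(z<.02);q=f[b];print("mat",b.sum(),((np.percentile(q,99.7,0)+np.percentile(q,.3,0))/2).round(4),np.ptp(q,axis=0).round(3))
    m=(x>.33)&(x<.5)&(y>-.42)&(y<-.2)&(z>.132);q=f[m];print("hs top",q.mean(0).round(4),q.min(0).round(3),q.max(0).round(3))
E
python3 m2.py
```

```text
scene post yaw -0.19912415549276716 y at .53 0.2868259492091873 z 0.11348887149851805 251 0.6019812883674822
mat 2552 [0.5743 0.0293 0.0031] [0.222 0.218 0.013]
hs top [ 0.4066 -0.3074  0.1374] [ 0.385 -0.345  0.132] [ 0.428 -0.274  0.145]
side post yaw -0.201685869089386 y at .53 0.2816431081153319 z 0.11354865192301167 161 0.6006487063935378
mat 2309 [0.5706 0.0269 0.0038] [0.216 0.216 0.01 ]
hs top [ 0.3994 -0.3117  0.138 ] [ 0.382 -0.347  0.132] [ 0.421 -0.272  0.143]
```

```bash
cat >> h.py <<'E'
from scipy.linalg import expm,logm
from scipy.spatial.transform import Rotation as Ro
def T(R,p):
    M=np.eye(4);M[:3,:3]=R;M[:3,3]=p;return M
def grasprot(yaw,phi):
    """tool y along stand/headset-frame y (yaw about z), tool z down tilted back by phi"""
    return Ro.from_euler('z',yaw).as_matrix()@np.diag([-1,1,-1])@Ro.from_euler('y',phi).as_matrix()
def plan(T0,T1,label=""):
    rel=np.linalg.inv(T0)@T1; w=Ro.from_matrix(rel[:3,:3]).as_rotvec(); L=np.linalg.norm(rel[:3,3])
    L=np.real(logm(rel));n=int(np.ceil(max(np.linalg.norm(L[:3,3])/.040,np.linalg.norm(w)/.118,1)))
    S=expm(L/n);print(label,"n",n,(S[:3,3]*1e3).round(1),Ro.from_matrix(S[:3,:3]).as_rotvec().round(4))
def cur():
    s=env.observe();return T(s["tool_rot"],s["position"])
E
python3 - <<'E'
from h import *
R=grasprot(-.2,.65);print(R.round(3))
P=np.array([.529,.285,.105])
A=T(R,P+R[:,2]*-.10);B=T(R,P+R[:,2]*.02)
plan(cur(),A,"pre");plan(A,B,"in")
E
```

```text
[[-0.78   0.199 -0.593]
 [ 0.158  0.98   0.12 ]
 [ 0.605  0.    -0.796]]
pre n 13 [-37.  -10.7  -7.6] [ 0.0023  0.05   -0.0067]
in n 3 [-0. -0. 40.] [ 0.  0. -0.]
```

>>> {"fn": "servo_tool", "kwargs": {"deltas": "1 -37 -10.7 -7.6 0.0023 0.05 -0.0067;1 -37 -10.7 -7.6 0.0023 0.05 -0.0067;1 -37 -10.7 -7.6 0.0023 0.05 -0.0067;1 -37 -10.7 -7.6 0.0023 0.05 -0.0067;1 -37 -10.7 -7.6 0.0023 0.05 -0.0067;1 -37 -10.7 -7.6 0.0023 0.05 -0.0067;1 -37 -10.7 -7.6 0.0023 0.05 -0.0067;1 -37 -10.7 -7.6 0.0023 0.05 -0.0067", "newtons": 120}}

```text
time_s: 1.97
position: [0.4263, 0.3639, 0.2405]
tool_rot: [[-0.895, 0.233, -0.381], [0.217, 0.972, 0.086], [0.391, -0.006, -0.92]]
ft_force: [-0.1, 0.7, 1.0]
grip_width: 0.0854
gripper_force: 0.0
```

```bash
python3 -c "
from h import *
s=env.observe();print(s['q'],s['position'],s['tool_rot'][:,2],s['time_s'])"
```

```text
[ 22.26901244  30.02000551  62.38369805  13.50004824 106.35069987
 -52.52694675] [0.42628716 0.36386407 0.24051934] [-0.38139107  0.08587985 -0.92041594] 1.9667
```

>>> {"fn": "servo_tool", "kwargs": {"deltas": "1 -37 -10.7 -7.6 0.0023 0.05 -0.0067;1 -37 -10.7 -7.6 0.0023 0.05 -0.0067;1 -37 -10.7 -7.6 0.0023 0.05 -0.0067;1 -37 -10.7 -7.6 0.0023 0.05 -0.0067;1 -37 -10.7 -7.6 0.0023 0.05 -0.0067;1 0 0 0 0 0 0;1 0 0 0 0 0 0"}}

```text
time_s: 2.55
position: [0.5899, 0.2716, 0.1808]
tool_rot: [[-0.776, 0.202, -0.598], [0.162, 0.979, 0.121], [0.61, -0.003, -0.792]]
ft_force: [0.2, 0.8, 0.0]
grip_width: 0.0855
gripper_force: 0.0
```

Run:
```python
from h import *
s=env.observe();print(s['q'],s['position'],s['tool_rot'],s['time_s'],s['ft_force'])
R=grasprot(-.2,.65);P=np.array([.529,.285,.105]);plan(cur(),T(R,P+R[:,2]*.02),"in")
```

```text
[  9.27135585  50.9278188   35.95621692  15.84587253 127.7914937
 -63.19164152] [0.58988048 0.2716472  0.1808108 ] [[-0.7757407   0.20193222 -0.59787102]
 [ 0.16166255  0.97939561  0.12103499]
 [ 0.60999311 -0.00276159 -0.79240191]] 2.55 [0.17286532 0.81236634 0.03087043]
in n 3 [ 1.1  0.3 39.4] [-0.0001 -0.002  -0.0014]
```

>>> {"fn": "servo_tool", "kwargs": {"deltas": "1 1 0 30 0 0 0;1 1 0 30 0 0 0;1 1 0 30 0 0 0;1 0 0 28 0 0 0;1 0 0 0 0 0 0;0 0 0 0 0 0 0;0 0 0 0 0 0 0;0 0 0 0 0 0 0"}}

```text
time_s: 3.22
position: [0.5172, 0.2882, 0.0947]
tool_rot: [[-0.782, 0.199, -0.59], [0.158, 0.98, 0.121], [0.602, 0.001, -0.798]]
ft_force: [1.1, -0.4, 0.3]
grip_width: 0.0518
gripper_force: 0.0
```

>>> {"fn": "servo_tool", "kwargs": {"deltas": "0 0 0 0 0 0 0;0 0 0 0 0 0 0;0 0 0 0 0 0 0;0 0 0 0 0 0 0"}}

```text
time_s: 3.55
position: [0.5169, 0.2883, 0.0939]
tool_rot: [[-0.781, 0.2, -0.591], [0.158, 0.98, 0.122], [0.604, 0.001, -0.797]]
ft_force: [3.2, 1.7, 5.6]
grip_width: 0.0214
gripper_force: 118.0
```

```bash
cat > fk.py <<'E'
from h import *
from scipy.optimize import least_squares
# generic: Rz(q1) shoulder(a1,d,h); planar J2,J3; roll J4; pitch J5; roll J6
def fk(q,g):
    a1,h,L2,L3,e,d,Lt,o3=g
    q=np.radians(q);E=Ro.from_euler
    Ry=lambda t:E('y',t).as_matrix();Rz=lambda t:E('z',t).as_matrix()
    R=Rz(q[0]);p=R@[a1,d,h]
    R=R@Ry(q[1]);p=p+R@[0,0,L2]
    R=R@Ry(q[2]);p=p+R@[e,0,L3]
    R=R@Rz(q[3])@Ry(q[4]);R=R@Rz(q[5]);p=p+R@[0,0,Lt]
    return p,R
D=[([61.003,21.807,74.336,0,83.858,-12.336],[.15768821,.52688438,.23133106]),
([22.26901244,30.02000551,62.38369805,13.50004824,106.35069987,-52.52694675],[0.42628716,0.36386407,0.24051934]),
([9.27135585,50.9278188,35.95621692,15.84587253,127.7914937,-63.19164152],[0.58988048,0.2716472,0.1808108])]
s=env.observe();D.append((s['q'],s['position']))
if __name__=="__main__":
    print(s['q'],s['position'],s['grip_width'],s['gripper_force'],s['ft_force'],s['time_s'])
    r=least_squares(lambda g:np.concatenate([fk(q,g)[0]-p for q,p in D]),[0,.36,.4,.4,0,.117,.25,0]);print(r.x.round(4),r.cost)
    for q,p in D[1:]:print(fk(q,r.x)[1].round(3))
    p=env.get_image("side");save(p,"e.png",(180,80,380,240),3)
E
python3 fk.py
```

```text
[ 11.57318246  47.61116952  57.89967787  14.5432786  108.76140004
 -66.51260153] [0.51693112 0.28829307 0.0938678 ] 0.021413387941575275 118.02352275699377 [3.19060069 1.68233953 5.60810851] 3.55
[-0.      0.1301  0.5371  0.3508  0.103   0.1175  0.2575  0.    ] 5.2191825738356766e-11
[[-0.233 -0.895 -0.381]
 [-0.972  0.217  0.086]
 [ 0.006  0.391 -0.92 ]]
[[-0.202 -0.776 -0.598]
 [-0.979  0.162  0.121]
 [ 0.003  0.61  -0.792]]
[[-0.2   -0.781 -0.591]
 [-0.98   0.158  0.122]
 [-0.001  0.604 -0.797]]
```

View pics/e.png

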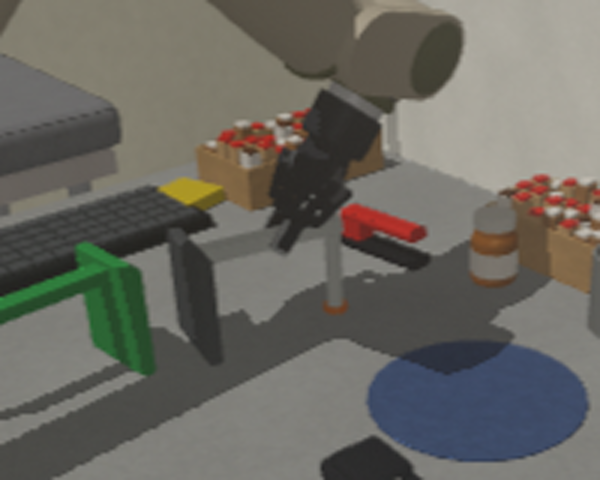

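```bash
cat > ik.py <<'E'
from fk import *
G=[0,.1301,.5371,.3508,.103,.1175,.2575,0]
Z=Ro.from_euler('z',-90).as_matrix()
lo=np.array([-178.18,-50.72,12.68,-81.47,9.98,-165.26]);hi=np.array([178.18,133.34,142.11,261.47,163.14,165.26])
p0,R0=fk(D[1][0],G);Z=R0.T@Ro.from_matrix([[-0.895,0.233,-0.381],[0.217,0.972,0.086],[0.391,-0.006,-0.92]]).as_matrix()
Z=Z.round(0)
def ik(M,q0):
    def f(q):
        p,R=fk(q,G);return np.r_[(p-M[:3,3])*5,(R@Z-M[:3,:3]).ravel()]
    r=least_squares(f,np.clip(q0,lo+.01,hi-.01),bounds=(lo,hi),x_scale=30.);return r.x,r.cost
def path(A,B,q,n=6,rate=None):
    L=np.real(logm(np.linalg.inv(A)@B))
    for i in range(1,n+1):
        M=A@expm(L*i/n);q,c=ik(M,q);print(i,q.round(1),"ERR" if c>1e-4 else "",M[:3,3].round(3))
    return q
E
cat > pl.py <<'E'
from ik import *
T0=cur();S0=T(np.c_[[0,0,-1],[.199,.980,0],[.980,-.199,0]],[.421,.307,.06])
rel=np.linalg.inv(S0)@T0
S=lambda psi,z:T(Ro.from_euler('z',psi).as_matrix(),[.573,.028,z])
q=env.observe()["q"]
for psi in(-.4,-.2,0,.2,.4):
    x,c=ik(S(psi,.003)@rel,q);print(psi,x.round(1),c)
E
python3 pl.py
```

```text
-0.4 [  1.2  23.5 111.7 -81.5  19.    8.8] 0.024975343043763688
-0.2 [ -3.   21.6 113.5 -81.5  10.   -2.2] 0.03711021149250429
0 [ -13.5   19.5  114.8   66.4   10.  -165.3] 0.043570522585182236
0.2 [ -15.8   19.4  112.9   57.8   17.2 -165.3] 0.0641422064925781
0.4 [ -18.9   19.8  108.8   49.5   28.5 -165.3] 0.0998292898186658
```

```bash
cat > se.py <<'E'
from pl import *
import itertools
P=np.array([.528,.2855,.107])
rng=np.random.default_rng(0)
print("search")
for phi in(.65,.8,.9):
  for psi in np.arange(-2.4,2.41,.4):
    for fl in(0,1):
        R=grasprot(-.2,phi)
        if fl:R=R@np.diag([-1,-1,1])
        Tg=T(R,P+R[:,2]*.019);M=S(psi,.003)@np.linalg.inv(S0)@Tg
        sol=set()
        for k in range(6):
            a=np.degrees(np.arctan2(M[1,3],M[0,3]))
            x,c=ik(M,[a+rng.uniform(-30,30),20,110,rng.uniform(-80,260),rng.uniform(20,90),rng.uniform(-150,150)])
            if c<1e-7:sol.add(tuple(x.round(0)))
        for s_ in sol:print(phi,round(psi,1),fl,[int(v) for v in s_])
E
time python3 se.py | sed -n '/search/,$p' | head -90
```

```text
search
0.65 -2.4 0 [5, 55, 47, -33, 119, 48]
0.65 -2.4 1 [5, 55, 47, -33, 119, -132]
0.65 -2.0 0 [10, 50, 60, -42, 103, 38]
0.65 -1.6 0 [14, 44, 76, -50, 84, 32]
0.65 -1.6 1 [14, 44, 76, -50, 84, -148]
0.65 -1.2 0 [15, 37, 91, -62, 63, 30]
0.65 -0.4 0 [0, 28, 119, 229, 25, 59]
0.65 -0.4 1 [0, 28, 119, 229, 25, -121]
0.65 -0.0 0 [-16, 26, 125, 150, 26, 108]
0.65 -0.0 1 [-16, 26, 125, 150, 26, -72]
0.65 0.4 0 [-29, 27, 121, 99, 39, 131]
0.65 0.4 1 [-29, 27, 121, 99, 39, -49]
0.65 0.8 0 [-35, 30, 110, 70, 57, 138]
0.65 0.8 1 [-35, 30, 110, 70, 57, -42]
0.65 1.2 0 [-35, 36, 95, 53, 75, 139]
0.65 1.2 1 [-35, 36, 95, 53, 75, -41]
0.65 1.6 0 [-31, 42, 80, 42, 93, 136]
0.65 1.6 1 [-31, 42, 80, 42, 93, -44]
0.65 2.0 0 [-25, 49, 64, 33, 109, 129]
0.65 2.0 1 [-25, 49, 64, 33, 109, -51]
0.65 2.4 0 [-19, 54, 50, 23, 124, 118]
0.65 2.4 1 [-19, 54, 50, 23, 124, -62]
0.8 -2.4 0 [4, 52, 51, -28, 112, 49]
0.8 -2.4 1 [4, 52, 51, -28, 112, -131]
0.8 -2.0 0 [9, 47, 63, -36, 97, 38]
0.8 -2.0 1 [9, 47, 63, -36, 97, -142]
0.8 -1.6 0 [12, 41, 76, -44, 79, 28]
0.8 -1.2 0 [12, 35, 91, -53, 60, 21]
0.8 -1.2 1 [
[... 804 characters left out ...]
 77, -39, 77, 25]
0.9 -1.6 1 [10, 39, 77, -39, 77, -155]
0.9 -1.2 0 [10, 33, 90, -46, 58, 15]
0.9 -1.2 1 [10, 33, 90, -46, 58, -165]
0.9 -0.8 0 [7, 28, 102, -54, 37, 3]
0.9 -0.4 0 [-2, 24, 112, -59, 15, -15]
0.9 -0.4 1 [-2, 24, 112, -59, 15, 165]
0.9 0.4 1 [-24, 23, 113, 63, 31, -9]
0.9 0.8 0 [-29, 27, 105, 51, 50, 160]
0.9 0.8 1 [-29, 27, 105, 51, 50, -20]
0.9 1.2 0 [-30, 32, 93, 42, 68, 151]
0.9 1.2 1 [-30, 32, 93, 42, 68, -29]
0.9 1.6 0 [-27, 38, 80, 33, 84, 141]
0.9 1.6 1 [-27, 38, 80, 33, 84, -39]
0.9 2.0 0 [-23, 43, 67, 25, 99, 130]
0.9 2.0 1 [-23, 43, 67, 25, 99, -50]
0.9 2.4 0 [-18, 48, 56, 16, 110, 116]
0.9 2.4 1 [-18, 48, 56, 16, 110, -64]
real	0m10.460s
user	0m11.093s
sys	0m0.084s
```

```bash
cat > p2.py <<'E'
from pl import *
print("----")
psi=-1.4
pts=np.array([[sx*.06,sy*.05,0] for sx in(-1,1) for sy in(-1,1)]+[[.06,0,.157],[-.05,0,.18],[.06,0,.185]])
A=T0.copy();A[2,3]+=.08
B=S(psi,.05)@rel;C=S(psi,.004)@rel
q=path(T0,A,q,1)
M0=A
L=np.real(logm(np.linalg.inv(A)@B))
n=18
for i in range(1,n+1):
    M=A@expm(L*i/n);qo=q;q,c=ik(M,q);W=(M@np.linalg.inv(rel));w=pts@W[:3,:3].T+W[:3,3]
    print(i,q.round(0),"ERR" if c>1e-5 else "",abs(q-qo).max().round(),"minz",w[:,2].min().round(3),"max x,y",w[:,:2].max(0).round(2),M[:3,3].round(2))
q=path(B,C,q,2)
plan(T0,A);plan(A,B);plan(B,C)
E
python3 p2.py | sed -n '/----/,$p'
```

```text
----
1 [ 11.6  43.5  52.8  15.6 117.7 -63.9]  [0.517 0.288 0.174]
1 [ 12.  43.  55.  13. 113. -61.]  5.0 minz 0.06 max x,y [0.61 0.35] [0.52 0.28 0.16]
2 [ 12.  42.  57.  10. 109. -58.]  4.0 minz 0.041 max x,y [0.62 0.35] [0.53 0.27 0.15]
3 [ 12.  41.  59.   7. 104. -55.]  4.0 minz 0.025 max x,y [0.63 0.34] [0.53 0.26 0.14]
4 [ 12.  40.  61.   4. 100. -51.]  4.0 minz 0.01 max x,y [0.64 0.34] [0.54 0.25 0.14]
5 [ 12.  39.  62.   0.  96. -48.]  4.0 minz -0.002 max x,y [0.64 0.33] [0.55 0.24 0.13]
6 [ 12.  38.  64.  -3.  92. -44.]  4.0 minz -0.012 max x,y [0.65 0.32] [0.55 0.23 0.13]
7 [ 12.  38.  66.  -7.  89. -39.]  4.0 minz -0.019 max x,y [0.65 0.3 ] [0.56 0.21 0.12]
8 [ 13.  37.  68. -10.  85. -34.]  5.0 minz -0.024 max x,y [0.65 0.29] [0.56 0.2  0.12]
9 [ 13.  37.  69. -14.  82. -29.]  5.0 minz -0.027 max x,y [0.65 0.27] [0.57 0.19 0.12]
10 [ 13.  36.  71. -19.  80. -24.]  5.0 minz -0.027 max x,y [0.65 0.26] [0.57 0.17 0.12]
11 [ 13.  36.  72. -23.  78. -18.]  6.0 minz -0.025 max x,y [0.65 0.24] [0.57 0.16 0.12]
12 [ 14.  36.  74. -27.  76. -12.]  6.0 minz -0.02 max x,y [0.65 0.22] [0.58 0.14 0.12]
13 [ 14.  36.  75. -32.  75.  -6.]  6.0 minz -0.014 max x,y [0.64 0.2 ] [0.58 0.13 0.12]
14 [ 14.  36.  77. -37.  74.   0.]  6.0 minz -0.005 max x,y [0.63 0.18] [0.58 0.11 0.12]
15 [ 14.  36.  78. -42.  74.   7.]  6.0 minz 0.007 max x,y [0.63 0.16] [0.58 0.1  0.13]
16 [ 15.  36.  79. -46.  75.  13.]  6.0 minz 0.019 max x,y [0.63 0.14] [0.57 0.09 0.13]
17 [ 15.  37.  80. -50.  76.  20.]  6.0 minz 0.034 max x,y [0.63 0.12] [0.57 0.07 0.14]
18 [ 15.  37.  81. -55.  77.  26.]  6.0 minz 0.05 max x,y [0.63 0.1 ] [0.57 0.06 0.15]
1 [ 14.9  38.7  82.4 -55.1  75.4  28.2]  [0.568 0.061 0.125]
2 [ 14.9  40.5  83.4 -55.8  73.8  30.6]  [0.568 0.061 0.102]
 n 3 [ 16.1   0.  -21.3] [-0. -0.  0.]
 n 17 [-13.   -7.3   4.3] [ 0.0106 -0.0802  0.0767]
 n 2 [18.3 -0.  13.9] [ 0. -0. -0.]
```

```bash
sed -i 's/A\[2,3\]+=.08/A[2,3]+=.13/; s/S(psi,.05)@rel;C/S(psi,.10)@rel;C/' p2.py; python3 p2.py | sed -n '/----/,$p' | grep -v "^[2468] "
```

```text
----
1 [ 11.6  41.6  48.4  16.6 123.7 -61.9]  [0.517 0.288 0.224]
1 [ 12.  41.  50.  13. 119. -60.]  4.0 minz 0.11 max x,y [0.61 0.35] [0.52 0.28 0.21]
3 [ 12.  39.  54.   7. 111. -54.]  4.0 minz 0.075 max x,y [0.63 0.34] [0.53 0.26 0.19]
5 [ 12.  37.  58.   0. 102. -48.]  4.0 minz 0.048 max x,y [0.64 0.33] [0.55 0.24 0.18]
7 [ 12.  35.  62.  -7.  95. -40.]  4.0 minz 0.031 max x,y [0.65 0.3 ] [0.56 0.21 0.17]
9 [ 13.  34.  65. -14.  89. -31.]  5.0 minz 0.023 max x,y [0.65 0.27] [0.57 0.19 0.17]
10 [ 13.  34.  67. -18.  86. -26.]  5.0 minz 0.023 max x,y [0.65 0.26] [0.57 0.17 0.17]
11 [ 13.  33.  69. -23.  84. -21.]  5.0 minz 0.025 max x,y [0.65 0.24] [0.57 0.16 0.17]
12 [ 14.  33.  70. -27.  82. -15.]  5.0 minz 0.03 max x,y [0.65 0.22] [0.58 0.14 0.17]
13 [ 14.  33.  72. -31.  80. -10.]  6.0 minz 0.036 max x,y [0.64 0.2 ] [0.58 0.13 0.17]
14 [ 14.  33.  73. -36.  80.  -4.]  6.0 minz 0.045 max x,y [0.63 0.18] [0.58 0.11 0.17]
15 [ 14.  33.  75. -40.  79.   2.]  6.0 minz 0.057 max x,y [0.63 0.16] [0.58 0.1  0.18]
16 [ 15.  33.  76. -45.  79.   8.]  6.0 minz 0.069 max x,y [0.63 0.14] [0.57 0.09 0.18]
17 [ 15.  33.  77. -49.  80.  14.]  6.0 minz 0.084 max x,y [0.63 0.12] [0.57 0.07 0.19]
18 [ 15.  33.  78. -54.  81.  20.]  6.0 minz 0.1 max x,y [0.63 0.1 ] [0.57 0.06 0.2 ]
1 [ 14.9  36.7  81.2 -54.5  77.2  25.6]  [0.568 0.061 0.15 ]
 n 4 [ 19.6   0.  -25.9] [-0. -0.  0.]
 n 17 [-13.   -7.3   4.3] [ 0.0106 -0.0802  0.0767]
 n 3 [25.5 -0.  19.3] [ 0. -0. -0.]
```

>>> {"fn": "servo_tool", "kwargs": {"deltas": "0 13.1 0 -17.3 0 0 0;0 13.1 0 -17.3 0 0 0;0 13.1 0 -17.3 0 0 0;0 13.1 0 -17.3 0 0 0;0 13.1 0 -17.3 0 0 0;0 13.1 0 -17.3 0 0 0;0 0 0 0 0 0 0;0 0 0 0 0 0 0"}}

```text
time_s: 4.27
position: [0.5168, 0.2878, 0.2226]
tool_rot: [[-0.781, 0.199, -0.592], [0.159, 0.98, 0.12], [0.604, -0.0, -0.797]]
ft_force: [-0.2, -0.7, -5.1]
grip_width: 0.0221
gripper_force: 118.3
```

>>> {"fn": "servo_tool", "kwargs": {"deltas": "0 -13 -7.3 4.3 0.0106 -0.0802 0.0767;0 -13 -7.3 4.3 0.0106 -0.0802 0.0767;0 -13 -7.3 4.3 0.0106 -0.0802 0.0767;0 -13 -7.3 4.3 0.0106 -0.0802 0.0767;0 -13 -7.3 4.3 0.0106 -0.0802 0.0767;0 -13 -7.3 4.3 0.0106 -0.0802 0.0767"}}

```text
time_s: 4.77
position: [0.5535, 0.2199, 0.1702]
tool_rot: [[-0.803, 0.552, -0.223], [0.586, 0.8, -0.128], [0.108, -0.233, -0.966]]
ft_force: [-0.5, 0.1, -4.7]
grip_width: 0.0218
gripper_force: 117.9
```

>>> {"fn": "servo_tool", "kwargs": {"deltas": "0 -13 -7.3 4.3 0.0106 -0.0802 0.0767;0 -13 -7.3 4.3 0.0106 -0.0802 0.0767;0 -13 -7.3 4.3 0.0106 -0.0802 0.0767;0 -13 -7.3 4.3 0.0106 -0.0802 0.0767;0 -13 -7.3 4.3 0.0106 -0.0802 0.0767;0 -13 -7.3 4.3 0.0106 -0.0802 0.0767"}}

```text
time_s: 5.27
position: [0.5753, 0.1312, 0.1667]
tool_rot: [[-0.508, 0.86, 0.057], [0.731, 0.465, -0.498], [-0.455, -0.211, -0.865]]
ft_force: [-0.0, 0.1, -4.8]
grip_width: 0.0218
gripper_force: 117.8
```

>>> {"fn": "servo_tool", "kwargs": {"deltas": "0 -13 -7.3 4.3 0.0106 -0.0802 0.0767;0 -13 -7.3 4.3 0.0106 -0.0802 0.0767;0 -13 -7.3 4.3 0.0106 -0.0802 0.0767;0 -13 -7.3 4.3 0.0106 -0.0802 0.0767;0 -13 -7.3 4.3 0.0106 -0.0802 0.0767;0 0 0 0 0 0 0;0 0 0 0 0 0 0"}}

```text
time_s: 5.85
position: [0.5671, 0.0612, 0.1946]
tool_rot: [[-0.112, 0.985, 0.133], [0.596, 0.173, -0.784], [-0.795, -0.008, -0.606]]
ft_force: [0.4, 0.7, -4.5]
grip_width: 0.0221
gripper_force: 118.1
```

Run:
```python
from h import *
s=env.observe();print(s["q"],s["ft_force"],s["time_s"])
a=env.get_image("scene");b=env.get_image("side")
cv2.imwrite("pics/f.png",cv2.resize(np.hstack([a["img"][130:290,240:400],b["img"][80:240,260:420]])[:,:,::-1],None,fx=2.5,fy=2.5))
for p in(a,b):
    f=cloud(p).reshape(-1,3);x,y,z=f.T;R,G,B=p["img"].reshape(-1,3).astype(int).T
    m=(x>.48)&(x<.68)&(y>-.09)&(y<.14)&(z>.07)&(z<.13);q=f[m]
    print(m.sum(),q.min(0).round(3),q.max(0).round(3))
    m=(x>.48)&(x<.68)&(y>-.09)&(y<.14)&(z>.07)&(z<.12)&(R<90);q=f[m]
    # top plate of base points
    h=np.histogram(q[:,2],bins=np.arange(.07,.1301,.004));print(h[0])
    o=(R>G+60)&(x>.48)&(x<.68)&(y>-.12)&(y<.05)&(z>.2);q=f[o];print("disc",o.sum(),q.min(0).round(3),q.max(0).round(3))
```

```text
[ 14.87852809  33.48707222  78.61373325 -53.36136476  80.76717085
  20.21808648] [ 0.43645705  0.69871734 -4.46003811] 5.85
935 [ 0.515 -0.038  0.095] [0.636 0.094 0.13 ]
[  0   0   0   0   0   0  12  42  43 141 535 129   1   0   0]
disc 3 [ 0.586 -0.03   0.279] [ 0.59  -0.029  0.281]
925 [ 0.514 -0.04   0.097] [0.63  0.093 0.13 ]
[  0   0   0   0   0   0   3  48  67  72 502 173   0   0   0]
disc 11 [ 0.568 -0.035  0.27 ] [ 0.579 -0.029  0.282]
```

View pics/f.png

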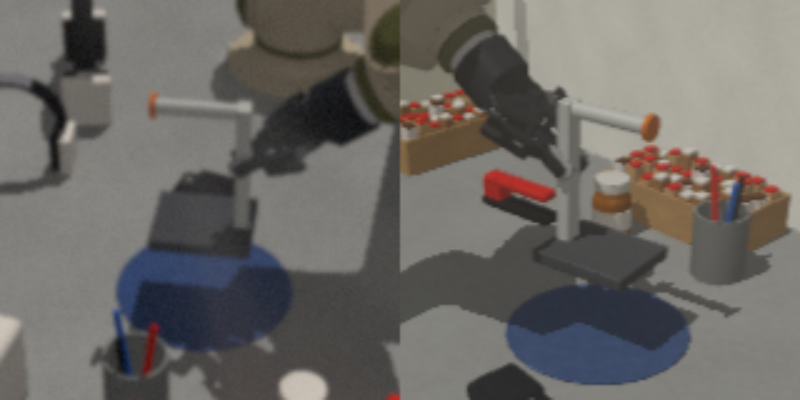

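```bash
cat > tilt.py <<'E'
from h import *
def tilt(zlo,zhi):
  for c in("scene","side"):
    p=env.get_image(c);f=cloud(p).reshape(-1,3);x,y,z=f.T;R=p["img"].reshape(-1,3).astype(int)[:,0]
    m=(x>.50)&(x<.65)&(y>-.06)&(y<.12)&(z>zlo)&(z<zhi)&(R<90);q=f[m]
    k=np.linalg.lstsq(np.c_[q[:,:2]-[.575,.028],np.ones(len(q))],q[:,2],rcond=None)[0]
    r=q[:,2]-np.c_[q[:,:2]-[.575,.028],np.ones(len(q))]@k;q=q[abs(r)<.004]
    k=np.linalg.lstsq(np.c_[q[:,:2]-[.575,.028],np.ones(len(q))],q[:,2],rcond=None)[0];print(c,len(q),"slope",k.round(4))
E
python3 -c "
from tilt import *
tilt(.104,.122)"
```

```text
scene 762 slope [-0.0078  0.0062  0.1135]
side 722 slope [0.0145 0.0178 0.1144]
```

>>> {"fn": "servo_tool", "kwargs": {"deltas": "0 15.9 0.1 12.1 0 0 0;0 15.9 0.1 12.1 0 0 0;0 15.9 0.1 12.1 0 0 0;0 12 0.1 9.1 0 0 0;0 0 0 0 0 0 0;0 0 0 0 0 0 0"}}

```text
time_s: 6.55
position: [0.5682, 0.0608, 0.1219]
tool_rot: [[-0.106, 0.985, 0.135], [0.594, 0.172, -0.786], [-0.797, -0.003, -0.604]]
ft_force: [0.0, -0.1, -3.7]
grip_width: 0.0216
gripper_force: 118.3
```

```bash
python3 -c "
from tilt import *
tilt(.02,.04);s=env.observe();print(s['q'])"
```

```text
scene 506 slope [-0.0186 -0.0028  0.038 ]
side 209 slope [0.0497 0.0342 0.0382]
[ 14.86195648  38.80863773  82.43438529 -55.19171342  75.29878313
  28.27644686]
```

>>> {"fn": "servo_tool", "kwargs": {"deltas": "0 6.4 0 4.8 0 0 0;0 6.4 0 4.8 0 0 0;0 1.6 0 1.2 0 0 0;0 0 0 0 0 0 0;0 0 0 0 0 0 0"}}

```text
time_s: 7.07
position: [0.568, 0.0608, 0.1039]
tool_rot: [[-0.105, 0.985, 0.135], [0.594, 0.171, -0.786], [-0.797, -0.002, -0.603]]
ft_force: [0.3, 0.1, -4.3]
grip_width: 0.0218
gripper_force: 118.1
```

>>> {"fn": "servo_tool", "kwargs": {"deltas": "0 1.6 0 1.2 0 0 0;0 0 0 0 0 0 0;0 0 0 0 0 0 0"}}

```text
time_s: 7.32
position: [0.568, 0.0608, 0.102]
tool_rot: [[-0.105, 0.985, 0.135], [0.594, 0.171, -0.786], [-0.797, -0.002, -0.603]]
ft_force: [-0.4, -0.3, -4.2]
grip_width: 0.0219
gripper_force: 118.3
```

>>> {"fn": "servo_tool", "kwargs": {"deltas": "0 1.2 0 0.9 0 0 0;0 0 0 0 0 0 0;0 0 0 0 0 0 0"}}

```text
time_s: 7.57
position: [0.5683, 0.061, 0.1013]
tool_rot: [[-0.104, 0.985, 0.136], [0.594, 0.172, -0.786], [-0.798, -0.001, -0.603]]
ft_force: [-0.0, 3.2, 3.7]
grip_width: 0.022
gripper_force: 119.1
```

>>> {"fn": "servo_tool", "kwargs": {"deltas": "0 0.8 0 0.6 0 0 0;0 0 0 0 0 0 0;0 0 0 0 0 0 0"}}

```text
time_s: 7.82
position: [0.5685, 0.0611, 0.1012]
tool_rot: [[-0.104, 0.985, 0.137], [0.593, 0.172, -0.787], [-0.799, -0.0, -0.602]]
ft_force: [-1.5, 5.4, 9.4]
grip_width: 0.022
gripper_force: 119.9
```

>>> {"fn": "servo_tool", "kwargs": {"deltas": "0 0.8 0 0.6 0 0 0;0 0 0 0 0 0 0;0 0 0 0 0 0 0"}}

```text
time_s: 8.07
position: [0.5687, 0.0611, 0.1011]
tool_rot: [[-0.103, 0.985, 0.138], [0.592, 0.172, -0.787], [-0.799, 0.001, -0.601]]
ft_force: [-2.6, 7.0, 15.0]
grip_width: 0.022
gripper_force: 120.7
```

>>> {"fn": "servo_tool", "kwargs": {"deltas": "0 0 0 0 0 0 0;0 0 0 0 0 0 0;0 0 0 0 0 0 0", "newtons": 20}}

```text
time_s: 8.32
position: [0.5686, 0.061, 0.1011]
tool_rot: [[-0.103, 0.985, 0.138], [0.592, 0.172, -0.787], [-0.799, 0.001, -0.601]]
ft_force: [-2.6, 7.6, 14.5]
grip_width: 0.0221
gripper_force: 120.7
```

>>> {"fn": "servo_tool", "kwargs": {"deltas": "0.45 0 0 0 0 0 0;0.6 0 0 0 0 0 0;0.8 0 0 0 0 0 0;1 0 0 0 0 0 0;1 0 0 0 0 0 0;1 0 0 0 0 0 0"}}

```text
time_s: 8.82
position: [0.568, 0.0607, 0.0983]
tool_rot: [[-0.105, 0.985, 0.135], [0.594, 0.171, -0.786], [-0.797, -0.002, -0.603]]
ft_force: [-0.6, -0.1, -0.3]
grip_width: 0.0858
gripper_force: 0.0
```

```bash
cat > st.py <<'E'
from tilt import *
def stand():
  tilt(.008,.03);out=[]
  for c in("scene","side"):
    p=env.get_image(c);f=cloud(p).reshape(-1,3);x,y,z=f.T;R,G,B=p["img"].reshape(-1,3).astype(int).T
    m=(x>.48)&(x<.68)&(y>-.09)&(y<.14)&(z>.014)&(z<.026)&(R<90)&(B<R+15);q=f[m]
    r=cv2.minAreaRect(q[:,:2].astype(np.float32)*1000);print(c,m.sum(),r)
    o=(R>G+50)&(x>.48)&(x<.68)&(y>-.12)&(y<.05)&(z>.12);q=f[o];print("disc",o.sum(),q.mean(0).round(3) if o.any() else "")
    m=(abs(R-B)<25)&(x>.48)&(x<.68)&(y>-.03)&(y<.05)&(z>.165)&(z<.2);q=f[m];print("arm",m.sum(),q.mean(0).round(3),q.max(0).round(3))
if __name__=="__main__":
    stand();s=env.observe();print(s["q"],s["time_s"])
E
python3 st.py
```

```text
scene 729 slope [-0.011  -0.0021  0.0189]
side 747 slope [0.0154 0.0092 0.0196]
scene 768 ((577.0841064453125, 28.373348236083984), (107.07764434814453, 117.15321350097656), 10.490124702453613)
disc 6 [ 0.589 -0.028  0.187]
arm 156 [0.584 0.013 0.179] [0.597 0.05  0.187]
side 746 ((573.468017578125, 24.65285873413086), (100.7020263671875, 122.27656555175781), 9.197409629821777)
disc 17 [ 0.577 -0.031  0.183]
arm 149 [0.572 0.014 0.178] [0.584 0.048 0.185]
[ 14.87461799  40.81894841  83.47702155 -55.8590752   73.65525127
  30.81126513] 9.0167
```

```bash
cat > hs.py <<'E'
from ik import *
H0=lambda z=0:T(Ro.from_euler('z',.296).as_matrix(),[.403,-.3095,z])
def grip(side,fl):   # tool in headset frame; tool y = +-headset x
    R=np.c_[[0,1,0],[1,0,0],[0,0,-1]].astype(float)
    if fl:R=R@np.diag([-1,-1,1])
    return T(R,[0,side*.036,.105])
hx=np.array([.576,.0216])
def Hf(b,z): return T(Ro.from_euler('z',-1.4+b*np.pi).as_matrix(),[*hx,z])
if __name__=="__main__":
    q0=env.observe()["q"]
    for side in(1,-1):
        for fl in(0,1):
            g=grip(side,fl)
            for s0 in(20,-160,120,-60):
                q,c=ik(H0(.0)@g,[-50,30,90,0,70,s0])
                if c>1e-7 or abs(q[3])>40:continue
                for b in(0,1):
                    best=None
                    for s1 in(100,-100,0):
                        r,c2=ik(Hf(b,.051)@g,[0,30,80,0,70,s1])
                        if c2<1e-7: print(side,fl,b,q.round(),r.round())
E
python3 hs.py|sort -u
python3 - <<'E'
from ik import *
A=cur();R=A[:3,:3];B=A.copy();B[:3,3]+=R[:,2]*-.13+np.array([0,0,.0])
C=B.copy();C[2,3]+=.12
q=path(A,B,env.observe()["q"],2);q=path(B,C,q,2);plan(A,B);plan(B,C)
E
```

```text
-1 0 0 [-52.  28.  87.  -0.  65. -69.] [-11.  25.  83.   0.  72.  69.]
-1 0 0 [-52.  28.  87.  -0.  65. -69.] [-11.  25.  83.  -0.  72.  69.]
-1 0 1 [-52.  28.  87.  -0.  65. -69.] [  -8.   31.   71.    0.   78. -108.]
-1 1 0 [-52.  28.  87.   0.  65. 111.] [ -11.   25.   83.    0.   72. -111.]
-1 1 0 [-52.  28.  87.   0.  65. 111.] [ -11.   25.   83.   -0.   72. -111.]
-1 1 0 [-52.  28.  87.  -0.  65. 111.] [ -11.   25.   83.    0.   72. -111.]
-1 1 0 [-52.  28.  87.  -0.  65. 111.] [ -11.   25.   83.   -0.   72. -111.]
-1 1 1 [-52.  28.  87.   0.  65. 111.] [-8. 31. 71.  0. 78. 72.]
-1 1 1 [-52.  28.  87.  -0.  65. 111.] [-8. 31. 71.  0. 78. 72.]
1 0 0 [-49.  23.  96.  -0.  61. -66.] [-8. 31. 71.  0. 78. 72.]
1 0 1 [-49.  23.  96.  -0.  61. -66.] [ -11.   25.   83.    0.   72. -111.]
1 0 1 [-49.  23.  96.  -0.  61. -66.] [ -11.   25.   83.   -0.   72. -111.]
1 1 0 [-49.  23.  96.   0.  61. 114.] [  -8.   31.   71.    0.   78. -108.]
1 1 0 [-49.  23.  96.   0.  61. 114.] [  -8.   31.   71.   -0.   78. -108.]
1 1 0 [-49.  23.  96.  -0.  61. 114.] [  -8.   31.   71.    0.   78. -108.]
1 1 0 [-49.  23.  96.  -0.  61. 114.] [  -8.   31.   71.   -0.   78. -108.]
1 1 1 [-49.  23.  96.   0.  61. 114.] [-11.  25.  83.   0.  72.  69.]
1 1 1 [-49.  23.  96.   0.  61. 114.] [-11.  25.  83.  -0.  72.  69.]
1 1 1 [-49.  23.  96.  -0.  61. 114.] [-11.  25.  83.   0.  72.  69.]
1 1 1 [-49.  23.  96.  -0.  61. 114.] [-11.  25.  83.  -0.  72.  69.]
1 [ 19.9  39.   78.8 -52.7  80.9  28. ]  [0.559 0.112 0.138]
2 [ 24.6  37.9  73.  -50.4  88.6  25.3]  [0.55  0.163 0.177]
1 [ 24.6  34.4  69.  -50.5  93.4  19.4]  [0.55  0.163 0.237]
2 [ 24.6  31.6  63.8 -51.2  98.4  13.2]  [0.55  0.163 0.297]
 n 4 [ -0.   -0.  -32.5] [-0.  0.  0.]
 n 4 [-23.9  -0.1 -18.1] [-0.  0.  0.]
```

Run:
```python
from hs import *
A=cur();R=A[:3,:3];B=A.copy();B[:3,3]+=R[:,2]*-.13
C=B.copy();C[2,3]+=.12
q=path(A,C,env.observe()["q"],1)
g=grip(1,1);D_=H0(.12)@g;E=H0(0)@g
q=path(C,D_,q,16);plan(C,D_);q=path(D_,E,q,2);print(D_)
```

```text
1 [ 24.6  31.6  63.8 -51.2  98.4  13.2]  [0.55  0.163 0.297]
1 [ 20.7  34.9  57.4 -50.7 101.9  18.3]  [0.583 0.138 0.296]
2 [ 16.7  37.8  51.1 -49.9 105.4  23.2]  [0.611 0.108 0.297]
3 [ 12.5  40.1  45.3 -48.9 108.8  28. ]  [0.634 0.073 0.3  ]
4 [  8.3  41.9  40.1 -47.5 111.9  33. ]  [0.649 0.035 0.304]
5 [  3.9  43.   36.  -45.6 114.5  38.5]  [ 0.658 -0.005  0.308]
6 [ -0.5  43.4  33.3 -43.2 116.5  44.6]  [ 0.66  -0.046  0.311]
7 [ -5.1  42.9  32.4 -40.  117.7  51.5]  [ 0.655 -0.087  0.314]
8 [ -9.7  41.6  33.3 -36.1 117.7  59.2]  [ 0.642 -0.126  0.315]
9 [-14.4  39.5  36.1 -31.6 116.5  67.4]  [ 0.623 -0.163  0.314]
10 [-19.2  36.7  40.5 -26.8 114.1  75.7]  [ 0.599 -0.196  0.31 ]
11 [-24.   33.4  46.2 -22.  110.4  83.8]  [ 0.569 -0.224  0.304]
12 [-29.   29.8  52.9 -17.3 105.7  91.3]  [ 0.536 -0.247  0.294]
13 [-34.   26.1  60.4 -12.9 100.1  98.2]  [ 0.501 -0.264  0.282]
14 [-39.1  22.3  68.4  -8.5  93.8 104.3]  [ 0.464 -0.274  0.266]
15 [-44.1  18.5  76.9  -4.3  86.8 109.5]  [ 0.427 -0.278  0.247]
16 [-49.2  15.   85.7  -0.   79.3 113.8]  [ 0.392 -0.275  0.225]
 n 26 [-10.4  17.8  14.8] [0.0519 0.0033 0.1044]
1 [-49.2  18.5  91.5  -0.   70.  113.8]  [ 0.392 -0.275  0.165]
2 [-49.2  23.   96.4  -0.   60.6 113.8]  [ 0.392 -0.275  0.105]
[[ 0.29169651 -0.95651092  0.          0.39249893]
 [-0.95651092 -0.29169651  0.         -0.27506561]
 [ 0.          0.         -1.          0.225     ]
 [ 0.          0.          0.          1.        ]]
```

>>> {"fn": "servo_tool", "kwargs": {"deltas": "1 0 0 -32.5 0 0 0;1 0 0 -32.5 0 0 0;1 0 0 -32.5 0 0 0;1 0 0 -32.5 0 0 0;1 -23.9 -0.1 -18.1 0 0 0;1 -23.9 -0.1 -18.1 0 0 0;1 -23.9 -0.1 -18.1 0 0 0;1 -23.9 -0.1 -18.1 0 0 0"}}

```text
time_s: 9.68
position: [0.5499, 0.1631, 0.2983]
tool_rot: [[-0.105, 0.985, 0.135], [0.594, 0.172, -0.786], [-0.797, -0.002, -0.604]]
ft_force: [0.7, -0.1, -0.8]
grip_width: 0.0854
gripper_force: 0.0
```

>>> {"fn": "servo_tool", "kwargs": {"deltas": "1 -10.4 17.8 14.8 0.0519 0.0033 0.1044;1 -10.4 17.8 14.8 0.0519 0.0033 0.1044;1 -10.4 17.8 14.8 0.0519 0.0033 0.1044;1 -10.4 17.8 14.8 0.0519 0.0033 0.1044;1 -10.4 17.8 14.8 0.0519 0.0033 0.1044;1 -10.4 17.8 14.8 0.0519 0.0033 0.1044;1 -10.4 17.8 14.8 0.0519 0.0033 0.1044;1 -10.4 17.8 14.8 0.0519 0.0033 0.1044"}}

```text
time_s: 10.35
position: [0.6582, -0.0026, 0.3067]
tool_rot: [[0.664, 0.708, -0.239], [0.414, -0.615, -0.671], [-0.623, 0.347, -0.701]]
ft_force: [0.2, 0.9, -0.2]
grip_width: 0.0852
gripper_force: 0.0
```

>>> {"fn": "servo_tool", "kwargs": {"deltas": "1 -10.4 17.8 14.8 0.0519 0.0033 0.1044;1 -10.4 17.8 14.8 0.0519 0.0033 0.1044;1 -10.4 17.8 14.8 0.0519 0.0033 0.1044;1 -10.4 17.8 14.8 0.0519 0.0033 0.1044;1 -10.4 17.8 14.8 0.0519 0.0033 0.1044;1 -10.4 17.8 14.8 0.0519 0.0033 0.1044;1 -10.4 17.8 14.8 0.0519 0.0033 0.1044;1 -10.4 17.8 14.8 0.0519 0.0033 0.1044"}}

```text
time_s: 11.02
position: [0.6021, -0.1917, 0.3107]
tool_rot: [[0.928, -0.142, -0.343], [-0.26, -0.909, -0.327], [-0.266, 0.393, -0.88]]
ft_force: [0.4, -0.7, 0.2]
grip_width: 0.0855
gripper_force: 0.0
```

>>> {"fn": "servo_tool", "kwargs": {"deltas": "1 -10.4 17.8 14.8 0.0519 0.0033 0.1044;1 -10.4 17.8 14.8 0.0519 0.0033 0.1044;1 -10.4 17.8 14.8 0.0519 0.0033 0.1044;1 -10.4 17.8 14.8 0.0519 0.0033 0.1044;1 -10.4 17.8 14.8 0.0519 0.0033 0.1044;1 -10.4 17.8 14.8 0.0519 0.0033 0.1044;1 -10.4 17.8 14.8 0.0519 0.0033 0.1044"}}

```text
time_s: 11.6
position: [0.457, -0.2747, 0.2636]
tool_rot: [[0.564, -0.813, -0.141], [-0.825, -0.562, -0.058], [-0.032, 0.149, -0.988]]
ft_force: [0.8, -1.7, -0.3]
grip_width: 0.0852
gripper_force: 0.0
```

>>> {"fn": "servo_tool", "kwargs": {"deltas": "1 -10.4 17.8 14.8 0.0519 0.0033 0.1044;1 -10.4 17.8 14.8 0.0519 0.0033 0.1044;1 -10.4 17.8 14.8 0.0519 0.0033 0.1044;1 0 0 0 0 0 0;1 0 0 0 0 0 0"}}

```text
time_s: 12.02
position: [0.3913, -0.2739, 0.2256]
tool_rot: [[0.289, -0.957, -0.001], [-0.957, -0.289, 0.001], [-0.001, 0.001, -1.0]]
ft_force: [0.9, -0.6, 0.4]
grip_width: 0.0852
gripper_force: 0.0
```

Run:
```python
from hs import *
g=grip(1,1);plan(cur(),H0(0)@g,"down");s=env.observe();print(s["q"])
p=env.get_image("wrist");save(p,"w.png");K=p["camera_matrix"];print(K)
def proj(X):
    c=(p["world_to_cam"]@np.r_[X,1])[:3];th=np.arctan2(np.hypot(*c[:2]),c[2]);d=c[:2]/np.hypot(*c[:2])
    return [round(K[0,2]+K[0,0]*th*d[0]),round(K[1,2]+K[1,1]*th*d[1])]
for n,l in(("crown",[0,0,.141]),("grip",[0,.036,.1317]),("opp",[0,-.036,.1317]),("cup+",[0,.075,.058]),("cup-",[0,-.075,.058])):print(n,proj((H0()@np.r_[l,1])[:3]))
```

```text
down n 4 [ 0.4 -0.2 30.2] [ 0.0002  0.0002 -0.0007]
[-4.92222067e+01  1.48397107e+01  8.58245816e+01 -1.64448880e-02
  7.93915577e+01  1.13970777e+02]
[[309.70691629   0.         317.75786002]
 [  0.         309.70691629 201.43158837]
 [  0.           0.           1.        ]]
crown [316, 160]
grip [316, 202]
opp [316, 111]
cup+ [317, 215]
cup- [316, 70]
```

View pics/w.png

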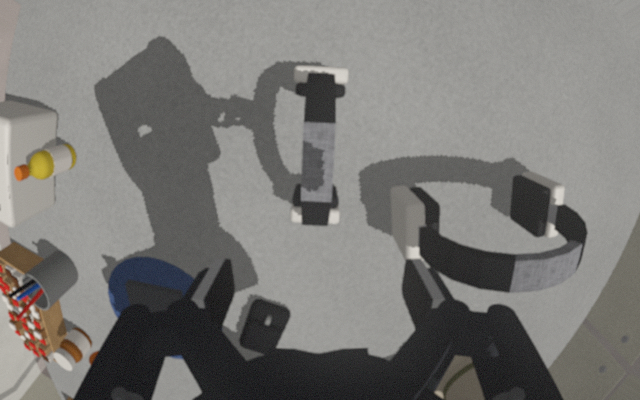

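Run:
```python
from h import *
t=cur()
for c in("scene","side"):
    f=cloud(env.get_image(c)).reshape(-1,3);f=f[(f[:,0]>.1)&(f[:,0]<.345)&(f[:,1]<-.15)&(f[:,1]>-.42)&(f[:,2]>.02)&(f[:,2]<.20)]
    l=(f-t[:3,3])@t[:3,:3]  # tool frame
    m=(abs(l[:,0])<.06);print(c,len(f),m.sum(),"nearest along tool +y",np.percentile(l[m,1],[0,1,5]).round(3),f[np.argmin(l[:,1])].round(3))
```

```text
scene 820 602 nearest along tool +y [0.083 0.086 0.09 ] [ 0.304 -0.268  0.074]
side 4267 3896 nearest along tool +y [0.093 0.1   0.112] [ 0.296 -0.276  0.076]
```

>>> {"fn": "servo_tool", "kwargs": {"deltas": "1 0.4 -0.2 30.2 0 0 0;1 0.4 -0.2 30.2 0 0 0;1 0.4 -0.2 30.2 0 0 0;1 0.4 -0.2 30.2 0 0 0;1 0 0 0 0 0 0;0 0 0 0 0 0 0;0 0 0 0 0 0 0;0 0 0 0 0 0 0", "newtons": 60}}

```text
time_s: 12.83
position: [0.3948, -0.276, 0.1067]
tool_rot: [[0.291, -0.957, 0.002], [-0.957, -0.291, -0.003], [0.003, -0.001, -1.0]]
ft_force: [0.3, 0.3, 0.1]
grip_width: 0.0516
gripper_force: 0.0
```

>>> {"fn": "servo_tool", "kwargs": {"deltas": "0 0 0 0 0 0 0;0 0 0 0 0 0 0;0 0 0 0 0 0 0;0 0 0 0 0 0 0;0 0 0 0 0 0 0"}}

```text
time_s: 13.25
position: [0.3945, -0.2758, 0.1063]
tool_rot: [[0.29, -0.957, 0.003], [-0.957, -0.29, -0.002], [0.003, -0.002, -1.0]]
ft_force: [-0.3, 0.9, 6.9]
grip_width: 0.0233
gripper_force: 58.4
```

```bash
cat > p3.py <<'E'
from hs import *
A=cur();rel=np.linalg.inv(H0())@A
B=A.copy();B[2,3]+=.215
C=Hf(1,.215)@rel;Dn=Hf(1,.056)@rel
q=path(A,B,env.observe()["q"],2);q=path(B,C,q,8);q=path(C,Dn,q,2)
plan(A,B);plan(B,C);plan(C,Dn)
E
python3 p3.py
```

```text
1 [-49.1  15.7  86.7   0.   77.4 114. ]  [ 0.394 -0.276  0.214]
2 [-49.1  11.7  74.2   0.   94.  114. ]  [ 0.394 -0.276  0.321]
1 [-4.400e+01  1.410e+01  7.100e+01  1.000e-01  9.480e+01  1.088e+02]  [ 0.434 -0.255  0.321]
2 [-3.890e+01  1.610e+01  6.820e+01  1.000e-01  9.560e+01  1.035e+02]  [ 0.47  -0.228  0.321]
3 [-34.   17.6  66.    0.1  96.2  98.1]  [ 0.5   -0.195  0.321]
4 [-29.2  18.7  64.4   0.1  96.8  92.6]  [ 0.523 -0.157  0.321]
5 [-24.4  19.3  63.5   0.1  97.1  87. ]  [ 0.54  -0.115  0.321]
6 [-19.8  19.4  63.3   0.1  97.1  81.3]  [ 0.548 -0.071  0.321]
7 [-15.2  19.1  63.9   0.1  97.   75.5]  [ 0.549 -0.027  0.321]
8 [-10.8  18.2  65.1   0.2  96.6  69.6]  [0.541 0.017 0.321]
1 [-10.8  20.5  74.6   0.2  84.8  69.5]  [0.541 0.017 0.242]
2 [-10.8  24.4  82.3   0.2  73.2  69.5]  [0.541 0.017 0.162]
 n 6 [  0.1  -0.1 -35.8] [ 0.  0. -0.]
 n 13 [ -4.  -27.3   0. ] [ 0.0003 -0.0002 -0.1112]
 n 4 [-0.1  0.1 39.7] [0. 0. 0.]
```

>>> {"fn": "servo_tool", "kwargs": {"deltas": "0 0 0 -15 0 0 0;0 0 0 -34.5 0 0 0;0 0 0 -34.5 0 0 0;0 0 0 -34.5 0 0 0;0 0 0 -34.5 0 0 0;0 0 0 -34.5 0 0 0;0 0 0 -27.5 0 0 0;0 0 0 0 0 0 0"}}

```text
time_s: 13.92
position: [0.3946, -0.2761, 0.3258]
tool_rot: [[0.291, -0.957, 0.007], [-0.957, -0.291, -0.008], [0.01, -0.004, -1.0]]
ft_force: [0.9, -0.1, -0.5]
grip_width: 0.0227
gripper_force: 59.3
```

>>> {"fn": "servo_tool", "kwargs": {"deltas": "0 -4 -27.3 0 0 0 -0.1112;0 -4 -27.3 0 0 0 -0.1112;0 -4 -27.3 0 0 0 -0.1112;0 -4 -27.3 0 0 0 -0.1112;0 -4 -27.3 0 0 0 -0.1112;0 -4 -27.3 0 0 0 -0.1112;0 -4 -27.3 0 0 0 -0.1112"}}

```text
time_s: 14.5
position: [0.5291, -0.1424, 0.3191]
tool_rot: [[0.881, -0.473, -0.001], [-0.473, -0.881, 0.001], [-0.001, 0.0, -1.0]]
ft_force: [0.8, 0.2, -1.6]
grip_width: 0.023
gripper_force: 59.4
```

>>> {"fn": "servo_tool", "kwargs": {"deltas": "0 -4 -27.3 0 0 0 -0.1112;0 -4 -27.3 0 0 0 -0.1112;0 -4 -27.3 0 0 0 -0.1112;0 -4 -27.3 0 0 0 -0.1112;0 -4 -27.3 0 0 0 -0.1112;0 -4 -27.3 0 0 0 -0.1112;0 0 0 0 0 0 0;0 0 0 0 0 0 0"}}

```text
time_s: 15.17
position: [0.5401, 0.0196, 0.3197]
tool_rot: [[0.985, 0.17, -0.0], [0.17, -0.985, -0.0], [-0.0, 0.0, -1.0]]
ft_force: [0.4, -0.6, -2.2]
grip_width: 0.0229
gripper_force: 59.4
```

```bash
cat > hm.py <<'E'
from tilt import *
s=env.observe();print(s["position"],s["ft_force"],s["grip_width"])
a=env.get_image("scene");b=env.get_image("side")
cv2.imwrite("pics/g%.1f.png"%s["time_s"],cv2.resize(np.hstack([a["img"][70:270,220:420],b["img"][0:200,250:450]])[:,:,::-1],None,fx=2,fy=2))
z0=s["position"][2]-.1063
for p in(a,b):
    f=cloud(p).reshape(-1,3);x,y,z=f.T;R,G,B=p["img"].reshape(-1,3).astype(int).T
    m=(R>140)&(x>.44)&(x<.72)&(y>-.1)&(y<.12)&(z>z0-.01)&(z<z0+.075)
    q=f[m];lo=q[q[:,0]<.576];hi=q[q[:,0]>.576]
    for k in(lo,hi):
        if len(k)>5: print("cup",len(k),k.min(0).round(3),k.max(0).round(3))
E
python3 hm.py; ls pics
```

```text
[0.54008365 0.01959018 0.31971975] [ 0.41355532 -0.61744494 -2.22599331] 0.022855732733519853
cup 17 [0.637 0.002 0.216] [0.657 0.047 0.272]
a.png
b.png
c.png
d.png
e.png
f.png
g15.2.png
w.png
```

View pics/g15.2.png

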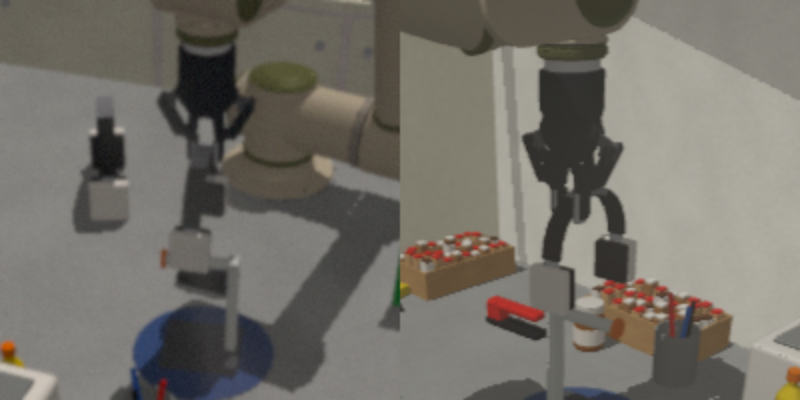

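>>> {"fn": "servo_tool", "kwargs": {"deltas": "0 0 0 25 0 0 0;0 0 0 25 0 0 0;0 0 0 25 0 0 0;0 0 0 25 0 0 0;0 0 0 25 0 0 0;0 0 0 20 0 0 0;0 0 0 6 0 0 0;0 0 0 0 0 0 0"}}

```text
time_s: 15.93
position: [0.5401, 0.0177, 0.1675]
tool_rot: [[0.986, 0.167, -0.003], [0.167, -0.986, 0.0], [-0.003, -0.001, -1.0]]
ft_force: [0.6, 0.5, -0.9]
grip_width: 0.0233
gripper_force: 59.4
```

>>> {"fn": "servo_tool", "kwargs": {"deltas": "0 0 0 4 0 0 0;0 0 0 2 0 0 0;0 0 0 0 0 0 0;0 0 0 0 0 0 0"}}

```text
time_s: 16.27
position: [0.5408, 0.0185, 0.1636]
tool_rot: [[0.986, 0.169, 0.001], [0.169, -0.986, -0.0], [0.001, 0.001, -1.0]]
ft_force: [-0.1, 0.3, -2.8]
grip_width: 0.0231
gripper_force: 59.4
```

>>> {"fn": "servo_tool", "kwargs": {"deltas": "0 0 0 2 0 0 0;0 0 0 0 0 0 0;0 0 0 0 0 0 0"}}

```text
time_s: 16.52
position: [0.5406, 0.0186, 0.161]
tool_rot: [[0.986, 0.169, 0.0], [0.169, -0.986, -0.0], [0.0, 0.0, -1.0]]
ft_force: [0.8, -0.2, -1.9]
grip_width: 0.0231
gripper_force: 59.4
```

>>> {"fn": "servo_tool", "kwargs": {"deltas": "0 0 0 2 0 0 0;0 0 0 0 0 0 0;0 0 0 0 0 0 0"}}

```text
time_s: 16.77
position: [0.5405, 0.0186, 0.1588]
tool_rot: [[0.986, 0.169, -0.0], [0.169, -0.986, -0.0], [-0.0, 0.0, -1.0]]
ft_force: [-0.0, -0.6, -1.4]
grip_width: 0.0226
gripper_force: 59.4
```

>>> {"fn": "servo_tool", "kwargs": {"deltas": "0 0 0 1 0 0 0;0 0 0 0 0 0 0;0 0 0 0 0 0 0"}}

```text
time_s: 17.02
position: [0.5405, 0.0185, 0.1579]
tool_rot: [[0.986, 0.169, -0.0], [0.169, -0.986, -0.0], [-0.0, 0.0, -1.0]]
ft_force: [-0.4, 0.0, -1.5]
grip_width: 0.0235
gripper_force: 59.4
```

>>> {"fn": "servo_tool", "kwargs": {"deltas": "0 0 0 1 0 0 0;0 0 0 0 0 0 0;0 0 0 0 0 0 0"}}

```text
time_s: 17.27
position: [0.5407, 0.0185, 0.1572]
tool_rot: [[0.986, 0.169, 0.001], [0.169, -0.986, -0.0], [0.001, 0.0, -1.0]]
ft_force: [-0.3, -0.7, 0.7]
grip_width: 0.0229
gripper_force: 59.8
```

>>> {"fn": "servo_tool", "kwargs": {"deltas": "0 0 0 0.7 0 0 0;0 0 0 0 0 0 0;0 0 0 0 0 0 0", "newtons": 20}}

```text
time_s: 17.52
position: [0.5408, 0.0185, 0.1567]
tool_rot: [[0.986, 0.169, 0.001], [0.169, -0.986, -0.0], [0.001, 0.0, -1.0]]
ft_force: [-2.1, -0.6, 4.5]
grip_width: 0.023
gripper_force: 60.3
```

Run:
```python
from h import *
s=env.observe();print(s["ft_force"],s["position"],s["gripper_force"])
for c in("scene","side"):
    p=env.get_image(c);f=cloud(p).reshape(-1,3);x,y,z=f.T;R,G,B=p["img"].reshape(-1,3).astype(int).T
    o=(R>G+50)&(x>.48)&(x<.68)&(y>-.12)&(y<.05)&(z>.12)&(z<.2);print("disc",o.sum(),f[o].mean(0).round(3))
```

```text
[-2.11155042 -0.58176377  4.45746141] [0.54076279 0.01853387 0.15674583] 60.33420794781705
disc 0 [nan nan nan]
disc 0 [nan nan nan]<stdin>:5: RuntimeWarning: Mean of empty slice.
  ret = um.true_divide(
```

>>> {"fn": "servo_tool", "kwargs": {"deltas": "0.35 0 0 0 0 0 0;0.4 0 0 0 0 0 0;0.5 0 0 0 0 0 0;0.7 0 0 0 0 0 0;0.9 0 0 0 0 0 0;0.9 0 0 0 0 0 0;0.9 0 0 0 0 0 0"}}

```text
time_s: 18.2
position: [0.5405, 0.0185, 0.1561]
tool_rot: [[0.986, 0.169, -0.0], [0.169, -0.986, -0.0], [-0.0, 0.0, -1.0]]
ft_force: [0.6, 0.1, 0.5]
grip_width: 0.0769
gripper_force: 0.0
```

```bash
python3 hm.py; ls -t pics|head -1
```

```text
[0.54054937 0.01854315 0.15613331] [0.55444338 0.10701064 0.53676053] 0.07688594364773688
g18.2.png
```

Retreat straight up, then look.

>>> {"fn": "servo_tool", "kwargs": {"deltas": "0.9 0 0 -10 0 0 0;0.9 0 0 -20 0 0 0;0.9 0 0 -30 0 0 0;0.9 0 0 -35 0 0 0;0.9 0 0 -35 0 0 0;0.9 0 0 -30 0 0 0;0.9 0 0 0 0 0 0;0.9 0 0 0 0 0 0"}}

```text
time_s: 18.97
position: [0.5408, 0.0186, 0.3174]
tool_rot: [[0.986, 0.169, 0.003], [0.169, -0.986, -0.001], [0.003, 0.001, -1.0]]
ft_force: [-0.1, 0.3, -1.3]
grip_width: 0.077
gripper_force: 0.0
```

Run:
```python
from h import *
a=env.get_image("scene");b=env.get_image("side")
cv2.imwrite("pics/z.png",cv2.resize(np.hstack([a["img"][130:330,220:420],b["img"][60:260,250:450]])[:,:,::-1],None,fx=2,fy=2))
for p in(a,b):
    f=cloud(p).reshape(-1,3);x,y,z=f.T;m=(x>.45)&(x<.7)&(y>-.1)&(y<.13)
    q=f[m&(z>.183)&(z<.21)];print(len(q),q.mean(0).round(3),q.max(0).round(3))
```

```text
179 [0.583 0.023 0.188] [0.615 0.078 0.195]
185 [0.569 0.017 0.188] [0.61  0.075 0.195]
```

View pics/z.png

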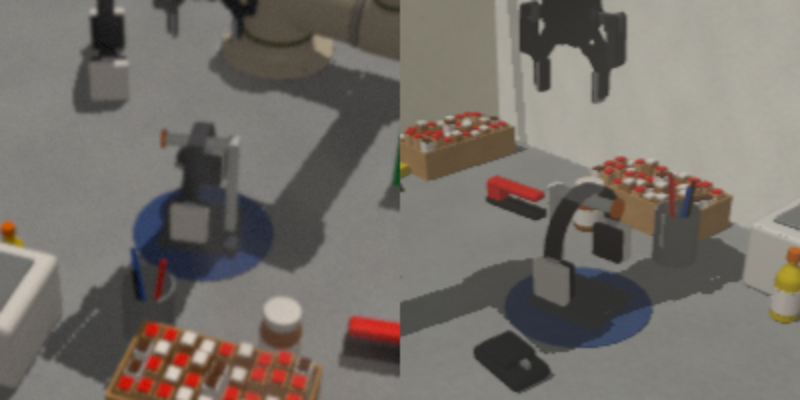

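The picture shows the headset hanging over the arm between the post and the orange disc, at scene (205,150) and side (590,200). There is one cup on either side, and the gripper is well clear. I'll let it settle briefly, then hand in.

>>> {"fn": "servo_tool", "kwargs": {"deltas": "0.9 0 0 0 0 0 0;0.9 0 0 0 0 0 0;0.9 0 0 0 0 0 0;0.9 0 0 0 0 0 0;0.9 0 0 0 0 0 0;0.9 0 0 0 0 0 0;0.9 0 0 0 0 0 0;0.9 0 0 0 0 0 0"}}

```text
time_s: 19.73
position: [0.5405, 0.0186, 0.3162]
tool_rot: [[0.986, 0.169, 0.0], [0.169, -0.986, -0.0], [0.0, 0.0, -1.0]]
ft_force: [-0.8, 0.7, -1.0]
grip_width: 0.0771
gripper_force: 0.0
```

```bash
python3 -c "
from rig import env
print(env.close_job())"
```

```text
the job is handed in; nothing more can be done
None
```

The stand is upright in the middle of the blue mat and the headset hangs over its arm with one cup on either side; I handed the job in at about 20 s of the 72 s allowed, and no verdict came back.

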